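Fetch the spare lens and latch the spares case

TASK

Lift the round amber lens out of the open aluminium case and set it down flat in the middle of the cork pad, without dropping it. Then close the case's lid fully, and after that swing the steel hasp over onto the lid and push it down until its end snaps fully home under the spring catch, firmly but without forcing it (about 45 N is too much). Leave the clamp where it lies in the case, and do not shift the pencil tumbler, the pointer stick or the roll of tape.

Things in the scene. Friction and masses are not known exactly. Their poses are not given: they have to be found in the camera images.
- case: fixed open aluminium box, 180 (its x) x 260 (its y) x 75 mm high, walls and floor 5 mm. Origin: centre of its underside, z up. The lid's hinge line runs along y at x=+90, z=75 mm; the hasp's hinge line runs along y at x=-100, z=93 mm, in the middle of the long side away from the lid's hinge. The inside is about 170 x 250 mm
- lid (a joint): angle of the lid, rad: 0 = shut flat on the case, about 1.6-1.9 = standing open (as at the start). Stiff hinge: it stays where it is left, turning it takes 3 to 8 N near its free edge. Turns about the case's +y axis
- lid_hinge_line (a point): middle of the lid's hinge line, at the lid's underside. The lid is an 8 mm plate, 264 mm wide (along the hinge), 185 mm from hinge line to free edge. On its outer face, in the middle of its width, stands the catch: 50 mm wide, 40 to 80 mm from the hinge line, up to 31 mm high over the outer face
- lid_edge (a point): middle of the lid's free edge (moves with the lid)
- hasp (a joint): angle of the hasp, rad: 0 = fully home, lying level over the shut lid (5 mm above it) with its end under the catch; 1.57 = upright; 2.3-2.7 = folded back away from the case (as at the start). Stiff hinge: stays where it is left. Its end meets the sprung nose of the catch at about 0.14 rad, passes it at about 0.07 rad, and needs about 8 to 18 N pushed down 80 mm from its hinge line
- hasp_hinge_line (a point): middle of the hasp's hinge line. The hasp is a flat riveted steel strap, 44 mm wide (along the hinge), 5 mm thick, 113 mm from hinge line to end
- hasp_tip (a point): middle of the hasp's free end (moves with the hasp)
- lens: amber glass lens in a round aluminium mount, 60 mm diameter; straight-sided mount 26 mm high, glass dome on top to 36 mm. Origin: centre of its underside, z up. Stands flat on the floor of the case, in one half of it
- pad: square cork pad fixed on the desk, 120 x 120 x 6 mm. Origin: centre of its underside
- clamp: dark steel clamp, 50 x 22 x 45 mm, lying loose in the other half of the case. Origin: centre of its underside
- tumbler: pewter tumbler of pencils, 72 mm across, 95 mm high, pencils to 175 mm, loose. Origin: centre of its underside
- stick: rubber-tipped pointer stick, 370 mm long, 18 mm thick, lying at the back of the desk, loose. Origin: middle of its underside, along its x axis
- tape: roll of grey tape, 96 mm across, 24 mm high, lying flat, loose. Origin: centre of its underside
Things that resemble listed ones, but are neither listed nor needed, are in the scene too. Of the things that look like the lens, take the one that is nearest to the robot's base at the start. Of the things that look like the pad, the larger one is meant.

How it is judged:
On the way, in this order (a step that is already met when the one before it is completed fails the run):
1. the lens stands flat in the middle of the pad, let go (horizontal distance between lens and pad below 0.03 m and height (world z) of lens below 0.012 m and angle between lens's own z axis and vertical below 0.1 rad and contact force between the fingers and lens below 0.1 N), for 0.2 s.
2. the lid is fully shut (value of joint lid below 0.04 rad), for 0.2 s.
3. the hasp is snapped home over the lid (value of joint lid below 0.04 rad and value of joint hasp below 0.035 rad), for 0.2 s.
At the end, for the whole second after the job is handed in: The lens stands flat (within 0.1 rad) and still on the cork pad, its centre within 30 mm of the pad's centre; the lid is shut (under 0.04 rad); the hasp is home under the catch (under 0.035 rad); the clamp is still in the case within 40 mm of its place (all of step 1 and all of step 3 and linear speed of lens below 0.01 m/s and distance of clamp from where it was at the start of the episode below 0.04 m); the robot touches nothing.
It fails at once if lens let go of more than 40 mm above the desk (height (world z) of lens above 0.046 m and contact force between the fingers and lens below 0.05 N).
It fails at once if hasp forced down with more than 45 N (value of joint hasp below 0.2 rad and value of joint lid below 0.1 rad and contact force between the fingers and case above 45 N).
It fails at once if tumbler, stick or tape moved more than 30 mm, or the tumbler tipped (distance of any of tumbler, stick, tape from where it was at the start of the episode above 0.03 m or angle between tumbler's own z axis and vertical above 0.4 rad).
It also fails if it takes over 72 s, if anything falls off the work surface, if the arm or the gripper's body presses on something with over 40 N, if the wrist force passes 120 N, or if a joint passes its speed limit or range.

ROBOT

A 6-joint arm with a two-finger parallel gripper is mounted at the origin on the work surface. World frame = base frame: x ahead of the robot, y to its left, z up, the work surface at z = 0. Lengths are in m, angles in rad, forces in N, time in s.
With the tool pointing down it reaches from about 0.375 to 0.975 m from the base axis. Payload 3.8 kg.
Tool frame: the origin (TCP) lies between the finger pads; the fingertips stand arm.tip_reach ahead of it and the grasp point (between the pads) lies 6 mm ahead of it (arm.tip_reach is the distance from the TCP to the fingertips, in m); x points along the fingers, y is the direction in which the jaws open and shut, and the axes are right-handed (so a half turn about x gives the same grasp; the last joint's range is limited). The gripper opens to 85 mm and grips with 20 to 120 N. Pads are 22 mm wide; open, the fingers measure 114 mm over their backs; the gripper's body (76 mm by 85 mm) begins 54 mm behind the grasp point. The pads swing forward as they close: fully open they stand 13 mm farther back than shut.
Start: joints at [-1.279, 0.264, 1.604, -0, 1.274, -0.037], TCP at [0.218, -0.639, 0.256] pointing down, gripper open.
Joint ranges: [-2.63, 2.63], [-0.94, 2.18], [0.31, 2.57], [-1.31, 4.45], [0, 2.66], [-2.55, 2.55]. Speed limits (rad/s): [2.57, 2.57, 3.14, 3.14, 3.14, 3.14].

INTERFACE

Orientations are given as a unit quaternion [x, y, z, w].
In Python, from cell import arm gives the robot as it stands.
- The arm moves only by the shell command python3 -m jog 'ROWS' [FORCE]. ROWS is JSON, a list of rows, each an object with "delta_pos": the shift along the tool's x, y, z in m, a list of three; "dr": the turn, a rotation vector about the tool's x, y, z in degrees, a list of three; "fingers": the closure in counts, from 0 (fully open) to 255 (shut). A call has 1 to 12 rows; each row shifts and turns the commanded pose from where the row before left it, along the tool's axes as they then stand; what a row does not reach is not made up. A row lasts 1/12 s, in which the tool goes at most 41.7 mm and 7.16 degrees, less where a joint would pass 70% of its speed; a pose out of reach is approached as far as the arm can. A call with a gripper value outside its range is refused whole. The fingers move at their own pace and stop on an object; FORCE is the grip in N (left out, the last holds). Time passes only in rows, so rows that do not move let the fingers close. It gives the time, the measured TCP pose, the force and the opening at its end, in the units of the state.
- arm.get_state(): the state, without advancing time (a new reading comes with each control period).
- arm.capture(name): name is "scene" or "top" or "wrist"; returns a dict with "pixels" (384x512x3 uint8, blue, green, red), "intrinsics" (3x3 intrinsics, pixels), "extrinsics" (4x4, takes a point from world to camera coordinates); the wrist camera has in their place "hand_eye" (4x4, takes a point from camera to tool coordinates, whose origin is the TCP and whose axes are the tool frame's). Camera axes: x right, y down, z forward; pixel columns grow to the right and rows downward; lengths in m; the calibration is good to about 2 mm. A picture is of the moment at which its call begins: read the wrist's pose just before it. There is no depth.
- arm.finish_job(): hands the job in, once; it reports no verdict.
Trained networks look in the newest picture that a camera, given by its name, has taken for a name from the list of things; names that differ only in an ending like _2 or _b are one class to them, and where a whole thing is asked for, a point or a joint stands for the part that bears it (a point fixed in the world has none). Each returns a list of dicts, best first, with "confidence" (0 to 1); they miss things now and then, are a little off and sometimes report something else, mostly with a low value. They report only what shows in the picture. A call takes as long as a camera call. They do not tell look-alikes from the thing itself.
- arm.recognise(camera, query): "point" ([x, y, z] in m, in world coordinates, good to about 4 mm: the middle of the surface that is visible of it).
- arm.cut_out(camera, query): "mask" (384x512 bool, what is visible of it).
- arm.landmark_of(camera, query): "point" ([x, y, z] in m, in world coordinates, good to about 4 mm: a listed point, or the origin of a listed thing).
The state is a dict: "t": time; "qpos": joint angles; "joint_vel": joint speeds; "effort": joint torques, N m; "tcp_pos": TCP position; "ee_rot": TCP orientation; "ft_force": force on the tool from outside, world axes, zero at the start; "ft_torque": the same for the moment, N m; "grip_width": opening from 0.0 (shut) to 1.0 (fully open).
Only numpy, scipy, OpenCV 4.12 (cv2) and the standard library are available. Lean on these libraries where they do the work, as an engineer would, in place of code of your own. Each camera call takes 0.05 s, during which the arm holds its last target. There are 200 camera calls.

## Working session

There is one attempt and no reset: what is moved stays moved. The work goes in short steps, Python scripts to look and compute and a shell command to move; the robot and the scene stay as the last step left them, time stands still between calls to the robot, and variables do not carry over. Pictures are saved under pics/ and viewed, about 8 in all and at most 12, crops included, and the job is handed in when it is done.

```bash
mkdir -p pics; python3 - <<'E'
from cell import arm
import cv2,numpy as np
s=arm.get_state();print({k:np.round(v,3).tolist() for k,v in s.items()},arm.tip_reach)
ims=[]
for c in("scene","top"):
    im=arm.capture(c);ims.append(im["pixels"]);print(c,np.round(np.linalg.inv(im["extrinsics"]),3).tolist(),np.round(im["intrinsics"],1).tolist())
    for q in["case","lid_hinge_line","lid_edge","hasp_hinge_line","hasp_tip","lens","pad","clamp","tumbler","stick","tape"]:
        print(c,q,[(round(r["confidence"],2),np.round(r["point"],3).tolist()) for r in arm.landmark_of(c,q)[:4]])
    cv2.imwrite(f"pics/{c}0.png",cv2.resize(im["pixels"],(768,576)))
E
```

```text
{'t': 0.0, 'qpos': [-1.279, 0.265, 1.605, 0.0, 1.274, -0.037], 'joint_vel': [0.001, -0.001, -0.0, 0.002, -0.0, 0.001], 'effort': [0.0, -51.511, -36.732, -0.0, 0.013, -0.0], 'tcp_pos': [0.218, -0.638, 0.255], 'ee_rot': [-0.697, -0.116, 0.698, -0.115], 'ft_force': [-0.364, 0.345, -0.308], 'ft_torque': [-0.023, -0.025, 0.005], 'grip_width': 1.0} 0.025
scene [[0.884, 0.374, -0.28, 0.857], [0.467, -0.701, 0.539, -0.63], [0.005, -0.607, -0.794, 0.985], [0.0, 0.0, 0.0, 1.0]] [[467.6, 0.0, 258.6], [0.0, 467.6, 191.7], [0.0, 0.0, 1.0]]
scene case [(0.75, [0.472, 0.377, 0.0]), (0.2, [0.596, 0.014, 0.004])]
scene lid_hinge_line [(0.71, [0.555, 0.112, 0.072])]
scene lid_edge [(0.86, [0.56, 0.16, 0.253])]
scene hasp_hinge_line [(0.8, [0.507, -0.067, 0.095])]
scene hasp_tip [(0.9, [0.489, -0.165, 0.143]), (0.74, [0.534, 0.028, 0.002])]
scene lens [(0.97, [0.458, 0.04, 0.001]), (0.6, [0.542, -0.164, 0.001])]
scene pad [(0.75, [0.284, 0.298, 0.005])]
scene clamp [(0.65, [0.597, 0.016, 0.004]), (0.31, [0.556, 0.114, 0.071])]
scene tumbler [(0.88, [0.486, -0.345, -0.002])]
scene stick [(0.67, [0.781, 
[... 206 characters left out ...]
.7, 189.2], [0.0, 0.0, 1.0]]
top case [(0.93, [0.536, 0.027, 0.002]), (0.26, [0.481, -0.345, -0.002])]
top lid_hinge_line [(0.56, [0.555, 0.116, 0.076])]
top lid_edge [(0.6, [0.567, 0.159, 0.257]), (0.47, [0.459, 0.034, 0.004]), (0.36, [0.486, -0.166, 0.145])]
top hasp_hinge_line [(0.63, [0.509, -0.072, 0.091]), (0.48, [0.463, 0.033, 0.004])]
top hasp_tip [(0.93, [0.488, -0.164, 0.143])]
top lens [(0.67, [0.537, -0.16, -0.001])]
top pad [(0.87, [0.282, 0.306, 0.003]), (0.7, [0.477, 0.375, 0.004])]
top clamp [(0.66, [0.593, 0.013, 0.006])]
top tumbler [(0.77, [0.483, -0.346, 0.0]), (0.46, [0.696, 0.33, 0.004])]
top stick [(0.67, [0.779, 0.106, 0.003])]
top tape [(0.68, [0.695, 0.334, 0.005])]
```

View pics/scene0.png

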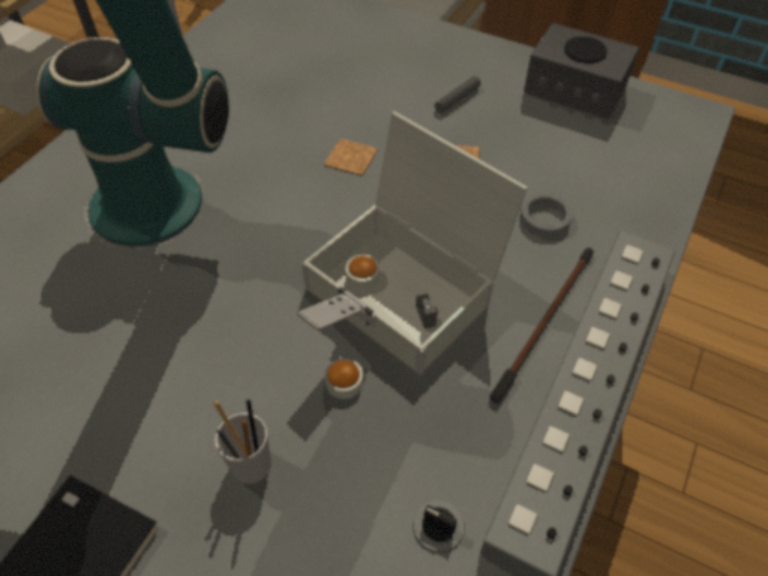

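View pics/top0.png

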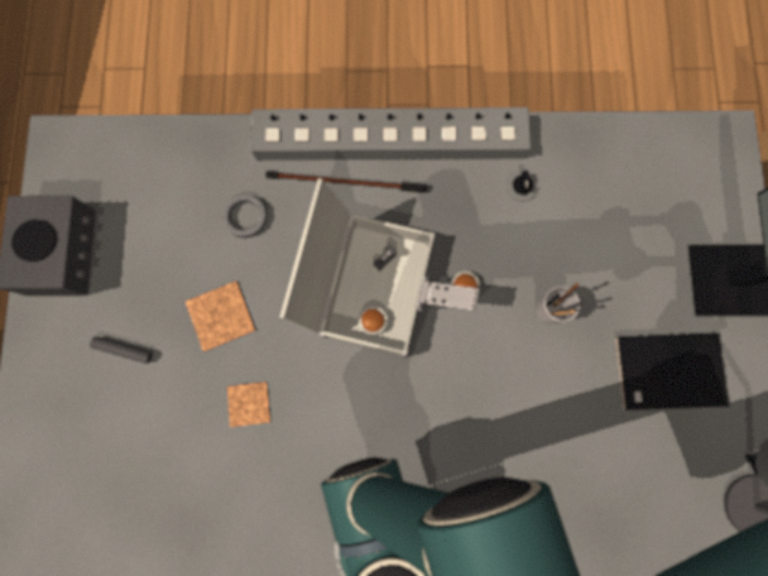

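The scene view shows the open case mid-table, with the lens to take in its near half at (362,268) and a look-alike outside at (343,377). The top view shows the larger pad at (221,316), the smaller one at (248,404) and the hasp folded back at (450,293). Case yaw comes out at about 75.7°.

```bash
cat > h.py <<'E'
import numpy as np
from scipy.linalg import expm,logm
from scipy.spatial.transform import Rotation as R
from cell import arm
A=np.radians(75.7);U=np.array([np.cos(A),np.sin(A),0]);V=np.array([-U[1],U[0],0]);Z=np.array([0,0,1.]);C=np.array([.533,.027,0])
def case(x,y,z): return C+x*U+y*V+z*Z
def tocase(p): d=np.array(p)-C; return np.round([d@U,d@V,d[2]],4)
def down(j): return np.c_[-Z,j,np.cross(-Z,j)]
def T(p,r): M=np.eye(4);M[:3,:3]=r;M[:3,3]=p;return M
def cur(): s=arm.get_state();return T(s["tcp_pos"],R.from_quat(s["ee_rot"]).as_matrix())
def plan(a,b,n):
    D=expm(logm(np.linalg.inv(a)@b).real/n)
    print(n,"rows",np.round(D[:3,3],4).tolist(),np.round(np.degrees(R.from_matrix(D[:3,:3]).as_rotvec()),2).tolist())
E
python3 - <<'E'
from h import *
c=cur();print(np.round(c,3))
for j in(U,-U,V,-V):
    t=T([.459,.036,.24],down(j));print(j); plan(c,t,24)
E
```

```text
[[ 0.     0.323 -0.946  0.218]
 [-0.    -0.946 -0.323 -0.639]
 [-1.     0.    -0.     0.256]
 [ 0.     0.     0.     1.   ]]
[0.24699901 0.96901573 0.        ]
24 rows [0.0007, 0.0129, -0.0378] [-6.12, 0.0, -0.0]
[-0.24699901 -0.96901573 -0.        ]
24 rows [0.0007, -0.0279, -0.0116] [1.38, -0.0, -0.0]
[-0.96901573  0.24699901  0.        ]
24 rows [0.0007, -0.0342, 0.0128] [5.13, -0.0, 0.0]
[ 0.96901573 -0.24699901 -0.        ]
24 rows [0.0007, -0.0128, -0.0284] [-2.37, -0.0, -0.0]
```

```bash
r='{"delta_pos":[0.0007,-0.0279,-0.0116],"dr":[1.38,0,0],"fingers":0}'
R12="[$r,$r,$r,$r,$r,$r,$r,$r,$r,$r,$r,$r]"
python3 -m jog '[{"delta_pos":[0.0007,-0.0279,-0.0116],"dr":[1.38,0,0],"fingers":0},{"delta_pos":[0.0007,-0.0279,-0.0116],"dr":[1.38,0,0],"fingers":0},{"delta_pos":[0.0007,-0.0279,-0.0116],"dr":[1.38,0,0],"fingers":0},{"delta_pos":[0.0007,-0.0279,-0.0116],"dr":[1.38,0,0],"fingers":0},{"delta_pos":[0.0007,-0.0279,-0.0116],"dr":[1.38,0,0],"fingers":0},{"delta_pos":[0.0007,-0.0279,-0.0116],"dr":[1.38,0,0],"fingers":0},{"delta_pos":[0.0007,-0.0279,-0.0116],"dr":[1.38,0,0],"fingers":0},{"delta_pos":[0.0007,-0.0279,-0.0116],"dr":[1.38,0,0],"fingers":0},{"delta_pos":[0.0007,-0.0279,-0.0116],"dr":[1.38,0,0],"fingers":0},{"delta_pos":[0.0007,-0.0279,-0.0116],"dr":[1.38,0,0],"fingers":0},{"delta_pos":[0.0007,-0.0279,-0.0116],"dr":[1.38,0,0],"fingers":0},{"delta_pos":[0.0007,-0.0279,-0.0116],"dr":[1.38,0,0],"fingers":0}]'
python3 -m jog '[{"delta_pos":[0.0007,-0.0279,-0.0116],"dr":[1.38,0,0],"fingers":0},{"delta_pos":[0.0007,-0.0279,-0.0116],"dr":[1.38,0,0],"fingers":0},{"delta_pos":[0.0007,-0.0279,-0.0116],"dr":[1.38,0,0],"fingers":0},{"delta_pos":[0.0007,-0.0279,-0.0116],"dr":[1.38,0,0],"fingers":0},{"delta_pos":[0.0007,-0.0279,-0.0116],"dr":[1.38,0,0],"fingers":0},{"delta_pos":[0.0007,-0.0279,-0.0116],"dr":[1.38,0,0],"fingers":0},{"delta_pos":[0.0007,-0.0279,-0.0116],"dr":[1.38,0,0],"fingers":0},{"delta_pos":[0.0007,-0.0279,-0.0116],"dr":[1.38,0,0],"fingers":0},{"delta_pos":[0.0007,-0.0279,-0.0116],"dr":[1.38,0,0],"fingers":0},{"delta_pos":[0.0007,-0.0279,-0.0116],"dr":[1.38,0,0],"fingers":0},{"delta_pos":[0.0007,-0.0279,-0.0116],"dr":[1.38,0,0],"fingers":0},{"delta_pos":[0.0007,-0.0279,-0.0116],"dr":[1.38,0,0],"fingers":0}]'
python3 - <<'E'
from h import *
import cv2
c=cur();print(np.round(c,3),arm.get_state()["t"])
w=arm.capture("wrist");cv2.imwrite("pics/w1.png",w["pixels"])
for q in("lens","clamp","lid_hinge_line","hasp_hinge_line","case"):
    print(q,[(round(r["confidence"],2),np.round(r["point"],4).tolist(),tocase(r["point"]).tolist()) for r in arm.landmark_of("wrist",q)[:3]])
m=arm.cut_out("wrist","lens");print([(round(k["confidence"],2),k["mask"].sum()) for k in m])
# rectify the mask on planes: mount rim (z=.031) seen from camera
H=c@np.array(w["hand_eye"]);K=np.array(w["intrinsics"])
print("cam",np.round(H[:3,3],3))
if m:
    cn=max(cv2.findContours(m[0]["mask"].astype(np.uint8),0,1)[0],key=cv2.contourArea)[:,0]
    d=np.c_[cn,np.ones(len(cn))]@np.linalg.inv(K).T@H[:3,:3].T
    for z in(.005,.031):
        P=H[:3,3]+d*((z-H[2,3])/d[:,2])[:,None];(x,y),r=cv2.minEnclosingCircle(P[:,:2].astype(np.float32));print(z,x,y,r,P.min(0),P.max(0))
E
```

```text
t: 2.2
tcp_pos: [0.2889, -0.2832, 0.2481]
ee_rot: [0.707, 0.013, -0.707, 0.014]
ft_force: [0.5, -0.5, -0.4]
grip_width: 1.002
t: 3.2
tcp_pos: [0.4585, 0.0364, 0.2398]
ee_rot: [0.702, -0.088, -0.701, -0.088]
ft_force: [0.1, -0.3, 0.5]
grip_width: 1.001
[[ 0.001 -0.247 -0.969  0.458]
 [-0.    -0.969  0.247  0.036]
 [-1.    -0.    -0.001  0.24 ]
 [ 0.     0.     0.     1.   ]] 3.2
lens [(0.74, [0.5343, -0.1625, 0.0029], [-0.1833, -0.0481, 0.0029]), (0.66, [0.4603, 0.0381, 0.0022], [-0.0072, 0.0732, 0.0022])]
clamp [(0.97, [0.5963, 0.0091, 0.0079], [-0.0017, -0.0658, 0.0079])]
lid_hinge_line [(0.96, [0.5543, 0.114, 0.0746], [0.0896, 0.0008, 0.0746])]
hasp_hinge_line [(0.73, [0.5088, -0.0724, 0.0904], [-0.1023, -0.0011, 0.0904])]
case [(0.71, [0.5362, 0.024, -0.0021], [-0.0021, -0.0038, -0.0021])]
[(0.81, np.int64(2654)), (0.71, np.int64(9222)), (0.63, np.int64(3439))]
cam [0.529 0.018 0.356]
0.005 0.4575369358062744 0.03836638852953911 0.0332404226064682 [0.42442122 0.00717706 0.005     ] [0.49055849 0.07150582 0.005     ]
0.031 0.4628010392189026 0.03686271980404854 0.03078886680305004 [0.43213505 0.00798053 0.031     ] [0.49337985 0.06755062 0.031     ]
```

View pics/w1.png

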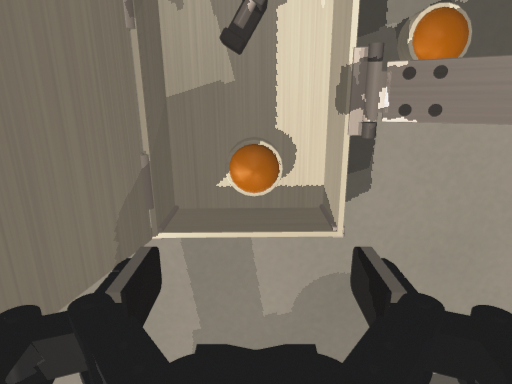

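The wrist view shows the lens at (255,168) and the clamp at (243,25). The jaws line up with the case's x axis, so I'll descend and grip.

```bash
python3 -m jog '[{"delta_pos":[0.022,-0.0009,-0.0016],"dr":[0,0,0],"fingers":0},{"delta_pos":[0.022,-0.0009,-0.0016],"dr":[0,0,0],"fingers":0},{"delta_pos":[0.022,0,0],"dr":[0,0,0],"fingers":0},{"delta_pos":[0.022,0,0],"dr":[0,0,0],"fingers":0},{"delta_pos":[0.022,0,0],"dr":[0,0,0],"fingers":0},{"delta_pos":[0.022,0,0],"dr":[0,0,0],"fingers":0},{"delta_pos":[0.022,0,0],"dr":[0,0,0],"fingers":0},{"delta_pos":[0.022,0,0],"dr":[0,0,0],"fingers":0},{"delta_pos":[0.015,0,0],"dr":[0,0,0],"fingers":0},{"delta_pos":[0.009,0,0],"dr":[0,0,0],"fingers":0},{"delta_pos":[0.006,0,0],"dr":[0,0,0],"fingers":0},{"delta_pos":[0,0,0],"dr":[0,0,0],"fingers":0}]' 50
python3 -m jog '[{"delta_pos":[0,0,0],"dr":[0,0,0],"fingers":60},{"delta_pos":[0,0,0],"dr":[0,0,0],"fingers":80},{"delta_pos":[0,0,0],"dr":[0,0,0],"fingers":100},{"delta_pos":[0,0,0],"dr":[0,0,0],"fingers":150},{"delta_pos":[0,0,0],"dr":[0,0,0],"fingers":255},{"delta_pos":[0,0,0],"dr":[0,0,0],"fingers":255},{"delta_pos":[0,0,0],"dr":[0,0,0],"fingers":255},{"delta_pos":[0,0,0],"dr":[0,0,0],"fingers":255}]' 50
```

```text
t: 4.55
tcp_pos: [0.4607, 0.0352, 0.0328]
ee_rot: [-0.701, 0.088, 0.702, 0.088]
ft_force: [-0.3, 0.2, -0.2]
grip_width: 1.001
t: 5.22
tcp_pos: [0.463, 0.0358, 0.0352]
ee_rot: [0.703, -0.088, -0.701, -0.088]
ft_force: [-1.6, -1.4, 5.8]
grip_width: 0.681
```

```bash
python3 -m jog '[{"delta_pos":[-0.005,0,0],"dr":[0,0,0],"fingers":255},{"delta_pos":[-0.01,0,0],"dr":[0,0,0],"fingers":255},{"delta_pos":[-0.025,0,0],"dr":[0,0,0],"fingers":255},{"delta_pos":[-0.03,0,0],"dr":[0,0,0],"fingers":255},{"delta_pos":[-0.035,0,0],"dr":[0,0,0],"fingers":255},{"delta_pos":[-0.035,0,0],"dr":[0,0,0],"fingers":255},{"delta_pos":[-0.035,0,0],"dr":[0,0,0],"fingers":255},{"delta_pos":[-0.035,0,0],"dr":[0,0,0],"fingers":255},{"delta_pos":[-0.035,0,0],"dr":[0,0,0],"fingers":255},{"delta_pos":[-0.03,0,0],"dr":[0,0,0],"fingers":255},{"delta_pos":[-0.02,0,0],"dr":[0,0,0],"fingers":255},{"delta_pos":[0,0,0],"dr":[0,0,0],"fingers":255}]'
python3 - <<'E'
from h import *
import cv2
c=cur();w=arm.capture("wrist");cv2.imwrite("pics/w2.png",w["pixels"])
for k in("top","scene"):
    arm.capture(k)
    for f in(arm.landmark_of,arm.recognise): print(k,f.__name__,[(round(r["confidence"],2),np.round(r["point"],4).tolist()) for r in f(k,"pad")[:3]])
t=c.copy();t[:3,3]=[.477,.376,c[2,3]];plan(c,t,12);print(c[2,3])
E
```

```text
t: 6.22
tcp_pos: [0.4637, 0.0359, 0.3352]
ee_rot: [0.705, -0.087, -0.698, -0.088]
ft_force: [0.6, -0.5, -1.8]
grip_width: 0.68
top call [(0.76, [0.4753, 0.3769, -0.0006]), (0.56, [0.2861, 0.3056, 0.0033])]
top call [(0.97, [0.2828, 0.3033, 0.0057]), (0.9, [0.4736, 0.3753, 0.0069])]
scene call [(0.73, [0.2802, 0.2996, 0.0015]), (0.44, [0.471, 0.3751, 0.0023])]
scene call [(0.68, [0.289, 0.2674, 0.0074]), (0.63, [0.4947, 0.4319, 0.0068])]
12 rows [0.0, -0.0277, 0.0059] [0.0, -0.0, 0.0]
0.33524575939454476
```

View pics/w2.png

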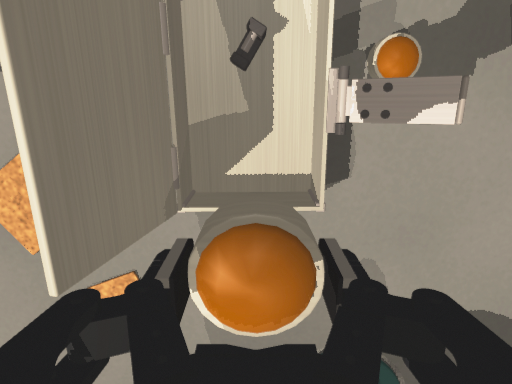

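The lens is held squarely between the pads at (256,277), and the clamp hasn't moved. Next I carry it over the lid to the pad.

```bash
python3 -m jog '[{"delta_pos":[0,-0.01,0.002],"dr":[0,0,0],"fingers":255},{"delta_pos":[0,-0.02,0.004],"dr":[0,0,0],"fingers":255},{"delta_pos":[0,-0.034,0.007],"dr":[0,0,0],"fingers":255},{"delta_pos":[0,-0.036,0.008],"dr":[0,0,0],"fingers":255},{"delta_pos":[0,-0.036,0.008],"dr":[0,0,0],"fingers":255},{"delta_pos":[0,-0.036,0.008],"dr":[0,0,0],"fingers":255},{"delta_pos":[0,-0.036,0.008],"dr":[0,0,0],"fingers":255},{"delta_pos":[0,-0.036,0.008],"dr":[0,0,0],"fingers":255},{"delta_pos":[0,-0.034,0.008],"dr":[0,0,0],"fingers":255},{"delta_pos":[0,-0.03,0.006],"dr":[0,0,0],"fingers":255},{"delta_pos":[0,-0.018,0.003],"dr":[0,0,0],"fingers":255},{"delta_pos":[0,-0.006,0.001],"dr":[0,0,0],"fingers":255}]'
python3 -m jog '[{"delta_pos":[0.015,0,0],"dr":[0,0,0],"fingers":255},{"delta_pos":[0.03,0,0],"dr":[0,0,0],"fingers":255},{"delta_pos":[0.03,0,0],"dr":[0,0,0],"fingers":255},{"delta_pos":[0.03,0,0],"dr":[0,0,0],"fingers":255},{"delta_pos":[0.03,0,0],"dr":[0,0,0],"fingers":255},{"delta_pos":[0.03,0,0],"dr":[0,0,0],"fingers":255},{"delta_pos":[0.02,0,0],"dr":[0,0,0],"fingers":255},{"delta_pos":[0.01,0,0],"dr":[0,0,0],"fingers":255},{"delta_pos":[0.005,0,0],"dr":[0,0,0],"fingers":255},{"delta_pos":[0,0,0],"dr":[0,0,0],"fingers":255}]'
python3 - <<'E'
from h import *
import cv2
c=cur();w=arm.capture("wrist");print(np.round(c,4))
H=c@np.array(w["hand_eye"]);K=np.array(w["intrinsics"])
hsv=cv2.cvtColor(w["pixels"],cv2.COLOR_BGR2HSV)
for f in(arm.landmark_of,arm.recognise): print([(round(r["confidence"],2),np.round(r["point"],4).tolist()) for r in f("wrist","pad")[:3]])
cv2.imwrite("pics/w3.png",w["pixels"])
E
```

```text
t: 7.57
tcp_pos: [0.4735, 0.3787, 0.3269]
ee_rot: [-0.701, 0.087, 0.702, 0.087]
ft_force: [0.4, 0.2, -1.6]
grip_width: 0.681
t: 8.4
tcp_pos: [0.4741, 0.3746, 0.1274]
ee_rot: [-0.701, 0.088, 0.702, 0.087]
ft_force: [0.3, 0.2, -0.7]
grip_width: 0.681
[[-0.0017 -0.2469 -0.969   0.4741]
 [-0.0013 -0.969   0.2469  0.3746]
 [-1.      0.0016  0.0013  0.1274]
 [ 0.      0.      0.      1.    ]]
[(0.85, [0.2822, 0.3039, 0.0009]), (0.84, [0.4733, 0.3709, -0.0012])]
[(0.94, [0.2718, 0.2913, 0.0069]), (0.77, [0.4948, 0.3606, 0.0053])]
```

View pics/w3.png

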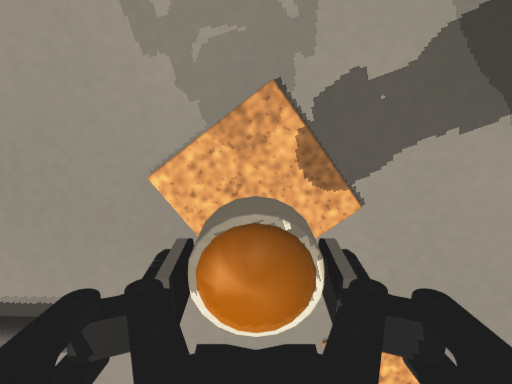

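The pad's corners show at about (150,180), (277,78) and (362,205), with the lens at (256,277). I'll compute the pad centre from those corners.

```bash
python3 - <<'E'
from h import *
c=cur();w=arm.capture("wrist");H=c@np.array(w["hand_eye"]);K=np.array(w["intrinsics"])
d=np.array([[150,180,1],[277,78,1],[362,205,1]])@np.linalg.inv(K).T@H[:3,:3].T
P=H[:3,3]+d*((.006-H[2,3])/d[:,2])[:,None];print(P,np.linalg.norm(np.diff(P,axis=0),axis=1));m=(P[0]+P[2])/2
t=c.copy();t[:3,3]=[*m[:2],.038];print(m,c[:3,3]);plan(c,t,1)
E
```

```text
[[0.50721915 0.45174257 0.006     ]
 [0.5552977  0.3399958  0.006     ]
 [0.4469877  0.2968088  0.006     ]] [0.12165068 0.11660263]
[0.47710342 0.37427568 0.006     ] [0.4757981  0.37588626 0.13051587]
1 rows [0.0925, 0.0015, -0.0015] [0.0, 0.0, 0.0]
```

```bash
python3 -m jog '[{"delta_pos":[0.01,0,0],"dr":[0,0,0],"fingers":255},{"delta_pos":[0.02,0.001,-0.001],"dr":[0,0,0],"fingers":255},{"delta_pos":[0.02,0,0],"dr":[0,0,0],"fingers":255},{"delta_pos":[0.018,0,0],"dr":[0,0,0],"fingers":255},{"delta_pos":[0.012,0,0],"dr":[0,0,0],"fingers":255},{"delta_pos":[0.006,0,0],"dr":[0,0,0],"fingers":255},{"delta_pos":[0.004,0,0],"dr":[0,0,0],"fingers":255},{"delta_pos":[0.001,0,0],"dr":[0,0,0],"fingers":255},{"delta_pos":[0,0,0],"dr":[0,0,0],"fingers":255},{"delta_pos":[0,0,0],"dr":[0,0,0],"fingers":255}]'
```

```text
t: 9.43
tcp_pos: [0.4761, 0.3744, 0.0386]
ee_rot: [0.702, -0.087, -0.701, -0.088]
ft_force: [0.4, -0.3, -2.0]
grip_width: 0.686
```

```bash
python3 -m jog '[{"delta_pos":[0.001,0,0],"dr":[0,0,0],"fingers":255},{"delta_pos":[0.001,0,0],"dr":[0,0,0],"fingers":255},{"delta_pos":[0,0,0],"dr":[0,0,0],"fingers":255},{"delta_pos":[0,0,0],"dr":[0,0,0],"fingers":255}]'
```

```text
t: 9.77
tcp_pos: [0.4759, 0.3743, 0.0363]
ee_rot: [0.702, -0.087, -0.701, -0.088]
ft_force: [-0.0, -0.2, 1.5]
grip_width: 0.683
```

```bash
python3 -m jog '[{"delta_pos":[0.0005,0,0],"dr":[0,0,0],"fingers":255},{"delta_pos":[0,0,0],"dr":[0,0,0],"fingers":60},{"delta_pos":[0,0,0],"dr":[0,0,0],"fingers":30},{"delta_pos":[0,0,0],"dr":[0,0,0],"fingers":0},{"delta_pos":[0,0,0],"dr":[0,0,0],"fingers":0},{"delta_pos":[0,0,0],"dr":[0,0,0],"fingers":0},{"delta_pos":[-0.01,0,0],"dr":[0,0,0],"fingers":0},{"delta_pos":[-0.025,0,0],"dr":[0,0,0],"fingers":0},{"delta_pos":[-0.03,0,0],"dr":[0,0,0],"fingers":0},{"delta_pos":[-0.03,0,0],"dr":[0,0,0],"fingers":0},{"delta_pos":[-0.03,0,0],"dr":[0,0,0],"fingers":0},{"delta_pos":[-0.03,0,0],"dr":[0,0,0],"fingers":0}]'
python3 -m jog '[{"delta_pos":[-0.035,0,0],"dr":[0,0,0],"fingers":255},{"delta_pos":[-0.035,0,0],"dr":[0,0,0],"fingers":255},{"delta_pos":[-0.035,0,0],"dr":[0,0,0],"fingers":255},{"delta_pos":[-0.025,0,0],"dr":[0,0,0],"fingers":255},{"delta_pos":[-0.01,0,0],"dr":[0,0,0],"fingers":255},{"delta_pos":[0,0,0],"dr":[0,0,0],"fingers":255}]' 40
python3 - <<'E'
from h import *
import cv2
c=cur();w=arm.capture("wrist");cv2.imwrite("pics/w4.png",w["pixels"]);print(np.round(c,3))
for k in("wrist","top","scene"):
    if k!="wrist":arm.capture(k)
    for q in("lens","lid_edge","lid_hinge_line","hasp_tip","hasp_hinge_line"): print(k,q,[(round(r["confidence"],2),np.round(r["point"],4).tolist(),tocase(r["point"]).tolist()) for r in arm.landmark_of(k,q)[:3]])
# lid: start behind the edge in case coords
for x,z in((.19,.32),(.19,.25)):
    t=T(case(x,0,z),down(-U));plan(c,t,10)
E
```

```text
t: 10.77
tcp_pos: [0.4751, 0.3737, 0.1922]
ee_rot: [0.702, -0.088, -0.702, -0.088]
ft_force: [0.6, 0.1, 0.1]
grip_width: 1.0
t: 11.27
tcp_pos: [0.4765, 0.3747, 0.3344]
ee_rot: [0.703, -0.086, -0.7, -0.09]
ft_force: [-0.5, 1.0, -0.2]
grip_width: 0.144
[[ 0.006 -0.247 -0.969  0.476]
 [ 0.004 -0.969  0.247  0.375]
 [-1.    -0.006 -0.005  0.334]
 [ 0.     0.     0.     1.   ]]
wrist lens [(0.94, [0.4711, 0.3764, 0.0029], [0.3233, 0.1463, 0.0029])]
wrist lid_edge []
wrist lid_hinge_line []
wrist hasp_tip []
wrist hasp_hinge_line []
top lens [(0.78, [0.4694, 0.372, 0.0075], [0.3186, 0.1468, 0.0075]), (0.6, [0.5372, -0.1598, -0.0017], [-0.18, -0.0502, -0.0017]), (0.47, [0.5358, 0.0307, 0.0019], [0.0043, -0.0018, 0.0019])]
top lid_edge []
top lid_hinge_line [(0.57, [0.5569, 0.1143, 0.0756], [0.0905, -0.0016, 0.0756]), (0.19, [0.4752, 0.3758, 0.0065], [0.3237, 0.1422, 0.0065])]
top hasp_tip [(0.63, [0.4863, -0.1655, 0.1484], [-0.1981, -0.0023, 0.1484])]
top hasp_hinge_line [(0.75, [0.5124, -0.0757, 0.0877], [-0.1046, -0.0054, 0.0877]), (0.4, [0.696, 0.3293, 0.0013], [0.3332, -0.0833, 0.0013])]
scene lens [(0.65, [0.5391, -0.1604, 0.004], [-0.1801, -0.0522, 0.004])]
scene lid_edge [(0.93, [0.5627, 0.1594, 0.2532], [0.1356, 0.0039, 0.2532])]
scene lid_hinge_line [(0.89, [0.5557, 0.1129, 0.0743], [0.0888, -0.0008, 0.0743])]
scene hasp_tip [(0.66, [0.4894, -0.1672, 0.1471], [-0.199, -0.0057, 0.1471])]
scene hasp_hinge_line [(0.65, [0.51, -0.064, 0.0963], [-0.0939, -0.0002, 0.0963])]
10 rows [0.0014, 0.0133, -0.0141] [0.0, -0.03, 0.03]
10 rows [0.0084, 0.0133, -0.014] [0.0, -0.03, 0.03]
```

View pics/w4.png

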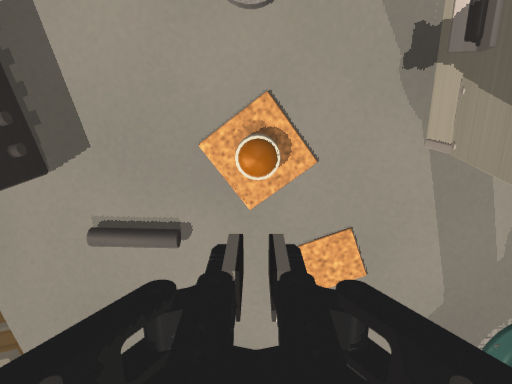

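The lens stands flat in the middle of the pad, at about (258,158) in this view. Next is the lid: I'll plan the arc that pushes it from behind.

```bash
python3 - <<'E'
from h import *
c=cur();
plan(c,T(case(.190,0,.305),down(-U)),10)
ths=np.linspace(1.82,-.02,24)
def p(t):
    s,k=np.sin(t),np.cos(t); r=.185 if k<0 else .16
    x=.09-r*k+.008*s+.015
    z=.075+.16*s+.008*max(k,0)+.025
    return np.array([x,z])
P=np.array([p(t) for t in ths]);print(P[0],P[-1])
for d in np.diff(P,axis=0): print([round(-d[1],3),round(-d[0],3)],end=" ")
E
```

```text
10 rows [0.0025, 0.0132, -0.0142] [0.0, -0.0, 0.0]
[0.15837985 0.25505746] [-0.05512799  0.10479861]
[np.float64(-0.003), np.float64(0.014)] [np.float64(-0.002), np.float64(0.015)] [np.float64(-0.001), np.float64(0.015)] [np.float64(-0.0), np.float64(0.013)] [np.float64(0.001), np.float64(0.013)] [np.float64(0.002), np.float64(0.013)] [np.float64(0.003), np.float64(0.013)] [np.float64(0.004), np.float64(0.012)] [np.float64(0.005), np.float64(0.012)] [np.float64(0.006), np.float64(0.011)] [np.float64(0.007), np.float64(0.011)] [np.float64(0.007), np.float64(0.01)] [np.float64(0.008), np.float64(0.01)] [np.float64(0.009), np.float64(0.009)] [np.float64(0.01), np.float64(0.008)] [np.float64(0.01), np.float64(0.008)] [np.float64(0.011), np.float64(0.007)] [np.float64(0.011), np.float64(0.006)] [np.float64(0.012), np.float64(0.005)] [np.float64(0.012), np.float64(0.004)] [np.float64(0.012), np.float64(0.003)] [np.float64(0.013), np.float64(0.002)] [np.float64(0.013), np.float64(0.001)]
```

```bash
python3 -m jog '[{"delta_pos":[0.0025,0.0132,-0.0142],"dr":[0,0,0],"fingers":255},{"delta_pos":[0.0025,0.0132,-0.0142],"dr":[0,0,0],"fingers":255},{"delta_pos":[0.0025,0.0132,-0.0142],"dr":[0,0,0],"fingers":255},{"delta_pos":[0.0025,0.0132,-0.0142],"dr":[0,0,0],"fingers":255},{"delta_pos":[0.0025,0.0132,-0.0142],"dr":[0,0,0],"fingers":255},{"delta_pos":[0.0025,0.0132,-0.0142],"dr":[0,0,0],"fingers":255},{"delta_pos":[0.0025,0.0132,-0.0142],"dr":[0,0,0],"fingers":255},{"delta_pos":[0.0025,0.0132,-0.0142],"dr":[0,0,0],"fingers":255},{"delta_pos":[0.0025,0.0132,-0.0142],"dr":[0,0,0],"fingers":255},{"delta_pos":[0.0025,0.0132,-0.0142],"dr":[0,0,0],"fingers":255},{"delta_pos":[0,0,0],"dr":[0,0,0],"fingers":255},{"delta_pos":[0,0,0],"dr":[0,0,0],"fingers":255}]'
python3 -m jog '[{"delta_pos":[0.02,0,0],"dr":[0,0,0],"fingers":255},{"delta_pos":[0.02,0,0],"dr":[0,0,0],"fingers":255},{"delta_pos":[0.01,0,0],"dr":[0,0,0],"fingers":255},{"delta_pos":[0,0.01,0],"dr":[0,0,0],"fingers":255},{"delta_pos":[0,0.01,0],"dr":[0,0,0],"fingers":255},{"delta_pos":[0,0.01,0],"dr":[0,0,0],"fingers":255},{"delta_pos":[0,0,0],"dr":[0,0,0],"fingers":255}]'
python3 -c "
from h import *
print(tocase(cur()[:3,3]))"
```

```text
t: 13.17
tcp_pos: [0.5806, 0.2102, 0.3047]
ee_rot: [-0.701, 0.089, 0.702, 0.089]
ft_force: [0.5, 0.6, 0.6]
grip_width: 0.004
t: 13.75
tcp_pos: [0.5731, 0.1801, 0.2566]
ee_rot: [0.702, -0.088, -0.701, -0.088]
ft_force: [-0.6, -0.2, 0.5]
grip_width: 0.002
[ 0.1582 -0.001   0.2566]
```

```bash
python3 -m jog '[{"delta_pos":[-0.003,0.014,0],"dr":[0,0,0],"fingers":255},{"delta_pos":[-0.002,0.015,0],"dr":[0,0,0],"fingers":255},{"delta_pos":[-0.001,0.015,0],"dr":[0,0,0],"fingers":255},{"delta_pos":[0,0.013,0],"dr":[0,0,0],"fingers":255},{"delta_pos":[0.001,0.013,0],"dr":[0,0,0],"fingers":255},{"delta_pos":[0.002,0.013,0],"dr":[0,0,0],"fingers":255},{"delta_pos":[0.003,0.013,0],"dr":[0,0,0],"fingers":255},{"delta_pos":[0.004,0.012,0],"dr":[0,0,0],"fingers":255},{"delta_pos":[0.005,0.012,0],"dr":[0,0,0],"fingers":255},{"delta_pos":[0.006,0.011,0],"dr":[0,0,0],"fingers":255},{"delta_pos":[0.007,0.011,0],"dr":[0,0,0],"fingers":255}]'
python3 - <<'E'
from h import *
print(tocase(cur()[:3,3]))
for k in("scene",):
    arm.capture(k)
    print(k,[(round(r["confidence"],2),tocase(r["point"]).tolist()) for r in arm.landmark_of(k,"lid_edge")[:3]])
E
```

```text
t: 14.67
tcp_pos: [0.5374, 0.0429, 0.2321]
ee_rot: [-0.701, 0.088, 0.702, 0.088]
ft_force: [1.2, -0.8, 1.9]
grip_width: -0.001
[ 0.0165 -0.0003  0.2321]
scene [(0.61, [-0.0122, 0.0012, 0.2283])]
```

```bash
python3 -m jog '[{"delta_pos":[0.007,0.01,0],"dr":[0,0,0],"fingers":255},{"delta_pos":[0.008,0.01,0],"dr":[0,0,0],"fingers":255},{"delta_pos":[0.009,0.009,0],"dr":[0,0,0],"fingers":255},{"delta_pos":[0.01,0.008,0],"dr":[0,0,0],"fingers":255},{"delta_pos":[0.01,0.008,0],"dr":[0,0,0],"fingers":255},{"delta_pos":[0.011,0.007,0],"dr":[0,0,0],"fingers":255},{"delta_pos":[0.011,0.006,0],"dr":[0,0,0],"fingers":255},{"delta_pos":[0.012,0.005,0],"dr":[0,0,0],"fingers":255},{"delta_pos":[0.012,0.004,0],"dr":[0,0,0],"fingers":255},{"delta_pos":[0.012,0.003,0],"dr":[0,0,0],"fingers":255},{"delta_pos":[0.011,0.001,0],"dr":[0,0,0],"fingers":255},{"delta_pos":[0,0,0],"dr":[0,0,0],"fingers":255}]'
python3 -m jog '[{"delta_pos":[0.005,0,0],"dr":[0,0,0],"fingers":255},{"delta_pos":[0.004,0,0],"dr":[0,0,0],"fingers":255},{"delta_pos":[0,0,0],"dr":[0,0,0],"fingers":255},{"delta_pos":[0,0,0],"dr":[0,0,0],"fingers":255}]'
python3 -c "
from h import *
print(tocase(cur()[:3,3]))"
```

```text
t: 15.77
tcp_pos: [0.518, -0.0245, 0.1166]
ee_rot: [-0.7, 0.088, 0.704, 0.088]
ft_force: [-0.8, 0.5, 0.2]
grip_width: 0.002
t: 16.1
tcp_pos: [0.5206, -0.0244, 0.1111]
ee_rot: [0.702, -0.088, -0.702, -0.088]
ft_force: [-0.1, 0.7, 0.5]
grip_width: 0.002
[-0.0529 -0.0007  0.1111]
```

```bash
python3 -m jog '[{"delta_pos":[0.002,0,0],"dr":[0,0,0],"fingers":255},{"delta_pos":[0.002,0,0],"dr":[0,0,0],"fingers":255},{"delta_pos":[0,0,0],"dr":[0,0,0],"fingers":255}]'
python3 -m jog '[{"delta_pos":[0.002,0,0],"dr":[0,0,0],"fingers":255},{"delta_pos":[0.001,0,0],"dr":[0,0,0],"fingers":255},{"delta_pos":[0,0,0],"dr":[0,0,0],"fingers":255}]'
python3 - <<'E'
from h import *
import cv2
print(tocase(cur()[:3,3]))
for k in("scene","top"):
    im=arm.capture(k);cv2.imwrite(f"pics/{k}5.png",cv2.resize(im["pixels"][60:320,130:400] if k=="scene" else im["pixels"],None,fx=1.5 if k=="top" else 2,fy=1.5 if k=="top" else 2))
    for q in("lid_edge","hasp_tip","lid_hinge_line"): print(k,q,[(round(r["confidence"],2),tocase(r["point"]).tolist()) for r in arm.landmark_of(k,q)[:3]])
E
```

```text
t: 16.35
tcp_pos: [0.5212, -0.0246, 0.108]
ee_rot: [0.702, -0.088, -0.701, -0.088]
ft_force: [-0.9, -1.0, 5.4]
grip_width: -0.001
t: 16.6
tcp_pos: [0.5213, -0.0246, 0.1079]
ee_rot: [0.702, -0.088, -0.701, -0.088]
ft_force: [-9.1, 1.3, 22.9]
grip_width: 0.0
[-0.0529 -0.0014  0.1079]
scene lid_edge [(0.71, [0.0878, -0.0017, 0.0716]), (0.58, [-0.094, 0.003, 0.0798])]
scene hasp_tip [(0.57, [-0.199, -0.0049, 0.1479])]
scene lid_hinge_line [(0.72, [0.0888, 0.0016, 0.0716])]
top lid_edge [(0.93, [-0.0981, -0.0016, 0.0788])]
top hasp_tip [(0.54, [-0.2002, -0.0032, 0.142])]
top lid_hinge_line [(0.75, [0.088, 0.0005, 0.0781])]
```

View pics/scene5.png

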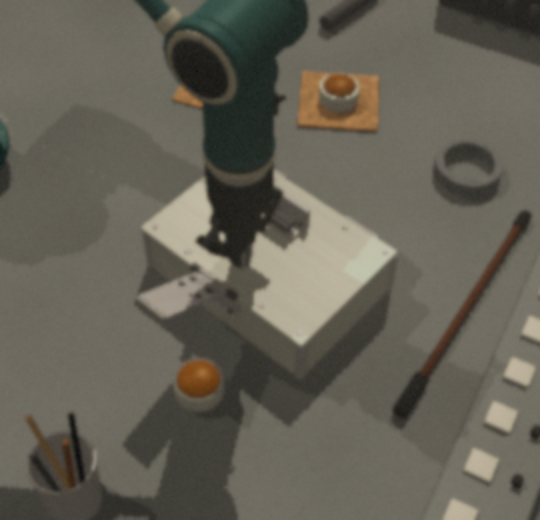

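The lid is shut hard: the fingers stop on it at z=0.083 with about 23 N. The hasp is still folded back. Next I lift off, go outside the hasp tip and plan the arc.

```bash
python3 -m jog '[{"delta_pos":[-0.015,0,0],"dr":[0,0,0],"fingers":255},{"delta_pos":[-0.03,0,0],"dr":[0,0,0],"fingers":255},{"delta_pos":[-0.03,0,0],"dr":[0,0,0],"fingers":255},{"delta_pos":[-0.03,0.005,0],"dr":[0,0,0],"fingers":255},{"delta_pos":[-0.02,0.015,0],"dr":[0,0,0],"fingers":255},{"delta_pos":[0,0.03,0],"dr":[0,0,0],"fingers":255},{"delta_pos":[0,0.035,0],"dr":[0,0,0],"fingers":255},{"delta_pos":[0,0.035,0],"dr":[0,0,0],"fingers":255},{"delta_pos":[0,0.035,0],"dr":[0,0,0],"fingers":255},{"delta_pos":[0,0.025,0],"dr":[0,0,0],"fingers":255},{"delta_pos":[0,0.012,0],"dr":[0,0,0],"fingers":255},{"delta_pos":[0,0,0],"dr":[0,0,0],"fingers":255}]'
python3 - <<'E'
from h import *
print(tocase(cur()[:3,3]))
ths=np.r_[np.linspace(2.65,1.57,12),np.linspace(1.57,.2,14)[1:]]
def p(t):
    s,k=np.sin(t),np.cos(t)
    if t>=1.57: return np.array([-.1+.113*k-.005*s-.015+.002, .093+.113*s-.020+.025])
    r=.078+.015*t/1.57
    return np.array([-.1+r*k-.005*s-.013, .093+r*s+.005*k+.025])
P=np.array([p(t) for t in ths]);print(P[0],P[11],P[-1])
D=np.diff(P,axis=0)
print(*[f"{-d[1]:.3f},{-d[0]:.3f}" for d in D[:11]],"|",*[f"{-d[1]:.3f},{-d[0]:.3f}" for d in D[11:]])
E
```

```text
t: 18.0
tcp_pos: [0.4725, -0.2128, 0.2291]
ee_rot: [0.702, -0.089, -0.701, -0.089]
ft_force: [-0.1, -0.3, 0.6]
grip_width: -0.002
[-0.2473 -0.0006  0.2291]
[-0.21497894  0.15133945] [-0.11791001  0.21099996] [-0.03567541  0.13877616]
-0.010,-0.005 -0.009,-0.006 -0.008,-0.007 -0.007,-0.008 -0.007,-0.009 -0.006,-0.009 -0.005,-0.010 -0.004,-0.010 -0.003,-0.011 -0.002,-0.011 -0.001,-0.011 | 0.001,-0.010 0.002,-0.009 0.003,-0.009 0.004,-0.009 0.005,-0.008 0.005,-0.007 0.006,-0.007 0.007,-0.006 0.007,-0.005 0.008,-0.004 0.008,-0.003 0.008,-0.003 0.008,-0.002
```

```bash
python3 -m jog '[{"delta_pos":[0.025,0,0],"dr":[0,0,0],"fingers":255},{"delta_pos":[0.03,0,0],"dr":[0,0,0],"fingers":255},{"delta_pos":[0.018,0,0],"dr":[0,0,0],"fingers":255},{"delta_pos":[0.005,-0.008,0],"dr":[0,0,0],"fingers":255},{"delta_pos":[0,-0.01,0],"dr":[0,0,0],"fingers":255},{"delta_pos":[0,-0.008,0],"dr":[0,0,0],"fingers":255},{"delta_pos":[0,-0.006,0],"dr":[0,0,0],"fingers":255},{"delta_pos":[0,0,0],"dr":[0,0,0],"fingers":255}]'
python3 -m jog '[{"delta_pos":[-0.010,-0.005,0],"dr":[0,0,0],"fingers":255},{"delta_pos":[-0.009,-0.006,0],"dr":[0,0,0],"fingers":255},{"delta_pos":[-0.008,-0.007,0],"dr":[0,0,0],"fingers":255},{"delta_pos":[-0.007,-0.008,0],"dr":[0,0,0],"fingers":255},{"delta_pos":[0,0,0],"dr":[0,0,0],"fingers":255}]'
python3 - <<'E'
from h import *
print(tocase(cur()[:3,3]))
for k in("scene","top"):
    im=arm.capture(k)
    for q in("hasp_tip",): print(k,q,[(round(r["confidence"],2),tocase(r["point"]).tolist()) for r in arm.landmark_of(k,q)[:3]])
E
```

```text
t: 18.67
tcp_pos: [0.4818, -0.1805, 0.1535]
ee_rot: [0.702, -0.089, -0.701, -0.085]
ft_force: [-5.1, -6.3, 1.3]
grip_width: 0.004
t: 19.08
tcp_pos: [0.4895, -0.1535, 0.1884]
ee_rot: [0.704, -0.088, -0.7, -0.087]
ft_force: [-0.3, -0.3, 0.7]
grip_width: 0.004
[-0.1857 -0.0024  0.1884]
scene hasp_tip []
top hasp_tip [(0.58, [-0.1708, -0.0006, 0.1835])]
```

```bash
python3 -m jog '[{"delta_pos":[-0.007,-0.009,0],"dr":[0,0,0],"fingers":255},{"delta_pos":[-0.006,-0.009,0],"dr":[0,0,0],"fingers":255},{"delta_pos":[-0.005,-0.010,0],"dr":[0,0,0],"fingers":255},{"delta_pos":[-0.004,-0.010,0],"dr":[0,0,0],"fingers":255},{"delta_pos":[-0.003,-0.011,0],"dr":[0,0,0],"fingers":255},{"delta_pos":[-0.002,-0.011,0],"dr":[0,0,0],"fingers":255},{"delta_pos":[-0.001,-0.011,0],"dr":[0,0,0],"fingers":255},{"delta_pos":[0.001,-0.010,0],"dr":[0,0,0],"fingers":255},{"delta_pos":[0.002,-0.009,0],"dr":[0,0,0],"fingers":255},{"delta_pos":[0.003,-0.009,0],"dr":[0,0,0],"fingers":255},{"delta_pos":[0.004,-0.009,0],"dr":[0,0,0],"fingers":255},{"delta_pos":[0,0,0],"dr":[0,0,0],"fingers":255}]'
python3 - <<'E'
from h import *
print(tocase(cur()[:3,3]))
for k in("scene","top"):
    im=arm.capture(k)
    for q in("hasp_tip",): print(k,q,[(round(r["confidence"],2),tocase(r["point"]).tolist()) for r in arm.landmark_of(k,q)[:3]])
E
```

```text
t: 20.28
tcp_pos: [0.5138, -0.048, 0.2017]
ee_rot: [-0.701, 0.087, 0.702, 0.088]
ft_force: [-0.1, 0.3, 0.1]
grip_width: 0.004
[-7.750e-02  1.000e-04  2.017e-01]
scene hasp_tip [(0.73, [-0.0519, -0.0026, 0.1977])]
top hasp_tip [(0.43, [-0.0565, -0.0031, 0.2025])]
```

```bash
python3 -m jog '[{"delta_pos":[0.005,-0.008,0],"dr":[0,0,0],"fingers":255},{"delta_pos":[0.005,-0.007,0],"dr":[0,0,0],"fingers":255},{"delta_pos":[0.006,-0.007,0],"dr":[0,0,0],"fingers":255},{"delta_pos":[0.007,-0.006,0],"dr":[0,0,0],"fingers":255},{"delta_pos":[0.007,-0.005,0],"dr":[0,0,0],"fingers":255},{"delta_pos":[0.008,-0.004,0],"dr":[0,0,0],"fingers":255},{"delta_pos":[0.008,-0.003,0],"dr":[0,0,0],"fingers":255},{"delta_pos":[0.008,-0.003,0],"dr":[0,0,0],"fingers":255},{"delta_pos":[0.008,-0.002,0],"dr":[0,0,0],"fingers":255},{"delta_pos":[0,0,0],"dr":[0,0,0],"fingers":255},{"delta_pos":[0,0,0],"dr":[0,0,0],"fingers":255}]'
python3 - <<'E'
from h import *
print(tocase(cur()[:3,3]))
for k in("scene","top"):
    im=arm.capture(k)
    for q in("hasp_tip",): print(k,q,[(round(r["confidence"],2),tocase(r["point"]).tolist()) for r in arm.landmark_of(k,q)[:3]])
E
```

```text
t: 21.4
tcp_pos: [0.5242, -0.0062, 0.1398]
ee_rot: [-0.701, 0.088, 0.702, 0.088]
ft_force: [-0.1, 0.4, 0.6]
grip_width: 0.002
[-0.0343  0.0003  0.1398]
scene hasp_tip [(0.72, [0.0129, -0.0035, 0.1197]), (0.32, [0.3238, 0.1478, 0.0047]), (0.26, [-0.0981, -0.0, 0.095])]
top hasp_tip [(0.58, [0.0106, -0.0004, 0.123])]
```

```bash
python3 -m jog '[{"delta_pos":[0.003,0,0],"dr":[0,0,0],"fingers":255},{"delta_pos":[0.003,0,0],"dr":[0,0,0],"fingers":255},{"delta_pos":[0.002,0,0],"dr":[0,0,0],"fingers":255},{"delta_pos":[0.001,0,0],"dr":[0,0,0],"fingers":255},{"delta_pos":[0.001,0,0],"dr":[0,0,0],"fingers":255},{"delta_pos":[0,0,0],"dr":[0,0,0],"fingers":255}]'
python3 -m jog '[{"delta_pos":[0.001,0,0],"dr":[0,0,0],"fingers":255},{"delta_pos":[0.001,0,0],"dr":[0,0,0],"fingers":255},{"delta_pos":[0,0,0],"dr":[0,0,0],"fingers":255}]'
python3 -m jog '[{"delta_pos":[0.001,0,0],"dr":[0,0,0],"fingers":255},{"delta_pos":[0.001,0,0],"dr":[0,0,0],"fingers":255},{"delta_pos":[0,0,0],"dr":[0,0,0],"fingers":255}]'
```

```text
t: 22.1
tcp_pos: [0.525, -0.0062, 0.1308]
ee_rot: [-0.702, 0.088, 0.702, 0.088]
ft_force: [0.0, 1.0, 0.2]
grip_width: -0.002
t: 22.35
tcp_pos: [0.5251, -0.0061, 0.1293]
ee_rot: [-0.702, 0.088, 0.702, 0.088]
ft_force: [-1.5, 0.7, 2.8]
grip_width: 0.002
t: 22.6
tcp_pos: [0.5253, -0.0061, 0.1289]
ee_rot: [-0.702, 0.088, 0.702, 0.088]
ft_force: [-5.3, 1.4, 13.2]
grip_width: -0.001
```

```bash
python3 -m jog '[{"delta_pos":[0.001,0,0],"dr":[0,0,0],"fingers":255},{"delta_pos":[0,0,0],"dr":[0,0,0],"fingers":255}]'
python3 -m jog '[{"delta_pos":[0.001,0,0],"dr":[0,0,0],"fingers":255},{"delta_pos":[0,0,0],"dr":[0,0,0],"fingers":255}]'
```

```text
t: 22.77
tcp_pos: [0.5253, -0.0061, 0.1288]
ee_rot: [-0.702, 0.088, 0.702, 0.088]
ft_force: [-7.7, 1.1, 18.4]
grip_width: -0.002
t: 22.93
tcp_pos: [0.5253, -0.0059, 0.1275]
ee_rot: [0.702, -0.088, -0.701, -0.088]
ft_force: [-6.2, 2.5, 13.9]
grip_width: -0.002
```

```bash
python3 -m jog '[{"delta_pos":[0.001,0,0],"dr":[0,0,0],"fingers":255},{"delta_pos":[0.001,0,0],"dr":[0,0,0],"fingers":255},{"delta_pos":[0,0,0],"dr":[0,0,0],"fingers":255}]'
python3 -m jog '[{"delta_pos":[0.001,0,0],"dr":[0,0,0],"fingers":255},{"delta_pos":[0.001,0,0],"dr":[0,0,0],"fingers":255},{"delta_pos":[0,0,0],"dr":[0,0,0],"fingers":255}]'
```

```text
t: 23.18
tcp_pos: [0.5253, -0.0058, 0.1235]
ee_rot: [0.702, -0.088, -0.701, -0.088]
ft_force: [-0.4, 1.9, 2.2]
grip_width: -0.0
t: 23.43
tcp_pos: [0.525, -0.0064, 0.1206]
ee_rot: [-0.702, 0.088, 0.702, 0.088]
ft_force: [-0.4, 0.6, 0.9]
grip_width: -0.001
```

```bash
python3 -m jog '[{"delta_pos":[0.001,0,0],"dr":[0,0,0],"fingers":255},{"delta_pos":[0.001,0,0],"dr":[0,0,0],"fingers":255},{"delta_pos":[0,0,0],"dr":[0,0,0],"fingers":255}]'
```

```text
t: 23.68
tcp_pos: [0.5251, -0.0064, 0.1203]
ee_rot: [-0.701, 0.088, 0.702, 0.088]
ft_force: [-4.9, -0.2, 10.7]
grip_width: -0.004
```

```bash
python3 -m jog '[{"delta_pos":[0.001,0,0],"dr":[0,0,0],"fingers":255},{"delta_pos":[0.0005,0,0],"dr":[0,0,0],"fingers":255},{"delta_pos":[0,0,0],"dr":[0,0,0],"fingers":255},{"delta_pos":[0,0,0],"dr":[0,0,0],"fingers":255}]'
python3 -m jog '[{"delta_pos":[-0.006,0,0],"dr":[0,0,0],"fingers":255},{"delta_pos":[-0.02,0,0],"dr":[0,0,0],"fingers":255},{"delta_pos":[-0.035,0,0],"dr":[0,0,0],"fingers":255},{"delta_pos":[-0.035,0,0],"dr":[0,0,0],"fingers":255},{"delta_pos":[-0.035,0,0],"dr":[0,0,0],"fingers":255},{"delta_pos":[-0.035,0,0],"dr":[0,0,0],"fingers":255},{"delta_pos":[-0.02,0,0.015],"dr":[0,0,0],"fingers":255},{"delta_pos":[0,0,0.035],"dr":[0,0,0],"fingers":255},{"delta_pos":[0,0,0.035],"dr":[0,0,0],"fingers":255},{"delta_pos":[0,0,0.02],"dr":[0,0,0],"fingers":255},{"delta_pos":[0,0,0],"dr":[0,0,0],"fingers":255},{"delta_pos":[0,0,0],"dr":[0,0,0],"fingers":255}]'
python3 - <<'E'
from h import *
import cv2
for k in("scene","top","wrist"):
    im=arm.capture(k)
    if k=="scene":cv2.imwrite("pics/s6.png",cv2.resize(im["pixels"][60:300,150:400],None,fx=2.4,fy=2.4,interpolation=2))
    if k=="wrist":cv2.imwrite("pics/w6.png",im["pixels"])
    for q in("hasp_tip","hasp_hinge_line","lid_edge","lens"): print(k,q,[(round(r["confidence"],2),np.round(r["point"],3).tolist(),tocase(r["point"]).tolist()) for r in arm.landmark_of(k,q)[:2]])
E
```

```text
t: 24.02
tcp_pos: [0.5252, -0.0064, 0.1201]
ee_rot: [-0.701, 0.088, 0.702, 0.088]
ft_force: [-7.7, 0.8, 20.0]
grip_width: -0.001
t: 25.02
tcp_pos: [0.4227, 0.0197, 0.3033]
ee_rot: [0.702, -0.088, -0.701, -0.088]
ft_force: [-0.7, 0.0, 0.2]
grip_width: -0.004
scene hasp_tip [(0.62, [0.54, 0.043, 0.092], [0.0173, -0.0029, 0.0917])]
scene hasp_hinge_line [(0.95, [0.509, -0.063, 0.094], [-0.0933, 0.0011, 0.0941])]
scene lid_edge [(0.6, [0.508, -0.064, 0.078], [-0.094, 0.0023, 0.0777])]
scene lens [(0.98, [0.54, -0.163, 0.005], [-0.1827, -0.0534, 0.0048]), (0.79, [0.472, 0.372, 0.004], [0.3195, 0.1447, 0.0037])]
top hasp_tip []
top hasp_hinge_line []
top lid_edge []
top lens [(0.88, [0.472, 0.372, 0.005], [0.3197, 0.1441, 0.0049]), (0.72, [0.538, -0.16, -0.0], [-0.1804, -0.0509, -0.0002])]
wrist hasp_tip [(0.96, [0.535, 0.039, 0.094], [0.0124, 0.0015, 0.0941])]
wrist hasp_hinge_line [(0.67, [0.507, -0.072, 0.092], [-0.102, 0.0007, 0.0917])]
wrist lid_edge []
wrist lens [(0.64, [0.538, -0.163, 0.004], [-0.1829, -0.0514, 0.0038])]
```

View pics/s6.png

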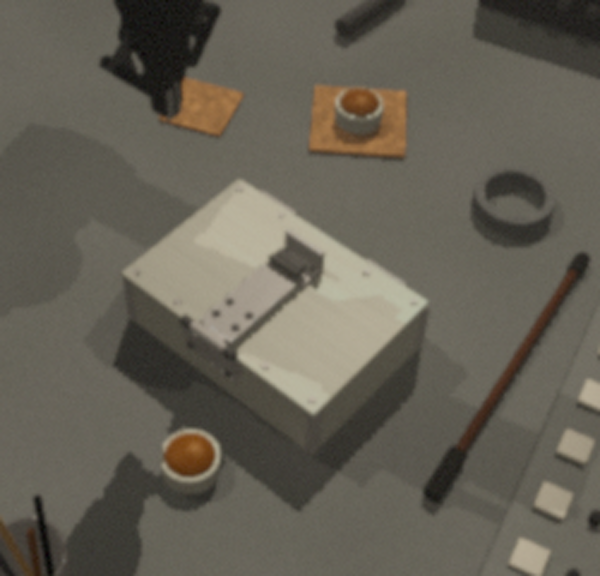

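View pics/w6.png

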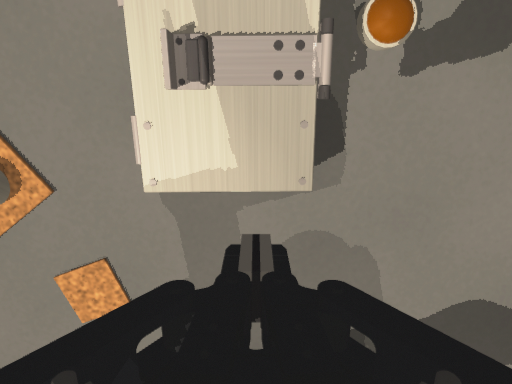

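The hasp lies level with its end under the catch roller: (290,265) in the scene view, (200,60) in the wrist view. The lens is on the larger pad at (358,110), and the robot is clear of everything.

```bash
python3 -c "
from cell import arm
print(arm.finish_job())"
```

```text
the job is handed in; nothing more can be done
None
```

The job is handed in, at about 25 s of the 72 s allowed, and as far as my checks show everything is in place; `finish_job()` gives no verdict.

I lifted the lens out of the case, carried it over the lid and set it on the larger pad. Then I pushed the lid shut from behind, swung the hasp over and pressed it down.

**Last checks**
- **Lens:** it stands flat on the pad. The detector puts it at (0.472, 0.372), about 5 mm from the pad centre I worked out at (0.477, 0.374).
- **Lid:** the fingers stopped hard on it at the height of a shut lid, with about 23 N.
- **Hasp:** the catch resisted with up to about 18 N, then let go. The hasp came to rest against its stop at about 0 rad and took 20 N there. Its end is at about z = 0.092–0.094 m, and both pictures show it under the catch.
- **Robot:** it stands clear of everything and reads no contact force.

**Not fully confirmed**
- The top camera did not find the hasp or the lid edge in the last picture, so those rest on the scene and wrist views.
- The clamp is hidden under the shut lid. It had not moved when I lifted the lens, and nothing touched it after that.
- I did not measure the tumbler, stick and tape again at the end. No move went near them, and the stick and tape look in place in the last picture, where the tumbler is only partly in view.

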